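Lock the hold-down arm of the sleeve fixture with a linchpin

TASK

First fold the fixture's hinged hold-down arm fully down onto the turned sleeve. Then take the linchpin out of its stand, where only its front end can be gripped, lay it flat on the bench, take it again by its head and push it from the robot's left through the staple above the arm until its shoulder meets the staple. Finally swing the pin's sprung ring up and over until it has snapped fully down around the tip, and leave the stamp, the ring gauge and the bushing where they stand.

Things in the scene. Friction and masses are not known exactly. Their poses are not given: they have to be found in the camera images.
- staple (a point): Centre of the square opening (21 x 21 mm, 44 mm long in y) of the fixed fixture's steel staple, 86.5 mm above the bench. Axes: x away from the robot along the arm, y along the opening to the robot's left, z up. Staple faces at y = +22 and -22 mm; 37 mm wide over all in x; its top 18.5 mm above this point. The opening's floor, 10.5 mm below this point, is the arm when down.
- strap_hinge (a point): Hinge of the hold-down arm, at x = +190 mm from the staple, 88 mm above the bench; same axes as the staple. The arm crosses a turned sleeve (42 mm barrel along y, 80 mm nearer than this point, y from -71 to +53 mm, top 83 mm above the bench).
- clamp_arm (a joint): Hinge angle of the steel hold-down arm, rad: 0 = fully down, grows as its near end rises (0.25 to 0.45 at the start). Stiff with friction: stays where it is left; 1 to 3 N on its tab moves it down.
- press_tab (a point): Top face of the flat tab (36 mm long in x, 34 mm wide, 8 mm thick) at the near end of the arm, 242 mm from the hinge; press here from above. With the arm down it is 52 mm in front of the staple's centre, 76 mm above the bench.
- pin_center (a point): Centre of the loose steel linchpin, 108 mm long, 18 mm tall throughout, flat underside, 0.13 kg. x axis to the tip, z up as it lies. Along x: shoulder at -8, square shank 18 x 18 mm to +42, tapering nose to the tip at +54. In the stand it is 49 mm above the bench and only +16 to +54 is free to grip (across y). Home: tip to the staple's -y, this point at y = +14 mm from the staple.
- pin_head (a point): Grip point in the middle of the pin's head, 26 mm behind pin_center, half-way up; same axes. The head is 30 mm wide (y), from the shoulder 18 mm ahead of this point to 28 mm behind it. The ring is hinged 22 mm behind this point, on both sides of the head.
- ring (a joint): Hinge angle of the pin's wire ring (a heavy bail 60 mm wide), rad: 0 = open, leaning back from the head 40 degrees above the pin's axis, held there only by its weight, so carry the pin level; 0.87 = upright; 2.44 = fully closed, level round the pin, cross bar 12 mm past the tip. A spring closes it: let go past upright it snaps shut by itself; under 1 N at the bar moves it.
- ring_bar (a point): Middle of the ring's cross bar (9 mm round, 30 mm straight), 114 mm from the ring's hinge.
- stand_top (a point): Point in the fixed dark steel pin stand under the pin's shoulder, 40 mm above the bench; x axis along the pin to its tip. Stand base 100 x 80 mm; its cheeks, beside the shank, head and ring root, rise to 72 mm above the bench: lift the pin straight up by 40 mm or more.
- stamp: Loose black inspection stamp, 24 x 24 x 63 mm, upright; origin at the centre of its foot. Bystander.
- ring_gauge: Loose steel ring gauge, 58 mm across, 18 mm high; origin at the centre of its underside. Bystander.
- bushing: Loose bushing, 22 mm across, 21 mm high; origin at the centre of its underside. Bystander.

How it is judged:
By the outcome, as a careful person would: the job done as asked, in the order asked, and still so for the second after the job is handed in, with the robot touching nothing.
It also fails if it takes over 69 s, if anything falls off the work surface, if the arm or the gripper's body presses on something with over 40 N, if the wrist force passes 120 N, or if a joint passes its speed limit or range.

ROBOT

A 6-joint arm with a two-finger parallel gripper is mounted at the origin on a cart in front of the work surface, level with it; the furniture and walls round the work are solid. World frame = base frame: x ahead of the robot, y to its left, z up, the work surface at z = 0. Lengths are in m, angles in rad, forces in N, time in s.
With the tool pointing down it reaches from about 0.275 to 0.725 m from the base axis. Payload 5.6 kg.
Tool frame: the origin (TCP) lies midway between the tips of the shut fingers; the grasp point (between the pads) lies 19 mm behind it; z points along the fingers, y is the direction in which the jaws open and shut (so a half turn about z gives the same grasp; the last joint's range is limited). The gripper opens to 85 mm and grips with 20 to 120 N. Pads are 22 mm wide; open, the fingers measure 114 mm over their backs; the gripper's body (76 mm by 85 mm) begins 54 mm behind the grasp point. The pads swing forward as they close: fully open they stand 13 mm farther back than shut.
Start: joints at [-0.98, 0.255, 0.108, 0, -1.424, -0.285], TCP at [0.166, -0.524, 0.231] pointing down, gripper open.
Joint ranges: [-2.95, 2.95], [-1.21, 1.97], [-1.09, 1.5], [-2.87, 1.71], [-2.94, -0.07], [-3.05, 3.05]. Speed limits (rad/s): [2.57, 2.57, 3.14, 3.14, 3.14, 3.14].

INTERFACE

Orientations are given as a unit quaternion [x, y, z, w].
In Python, from rig import bot gives the robot as it stands.
- The arm moves only by the tool step_arm, never from a script. Its argument "motion" is a list of rows, each a list of 3 entries, a list of its own where there are three numbers: the opening, from -1 (shut) to 1 (fully open), so that 0 is half open, then the shift along the tool's x, y, z in mm, then the turn, a rotation vector about the tool's x, y, z in rad. In form: [[fingers, [dx, dy, dz], [rx, ry, rz]], ...]. A call has 1 to 10 rows; each row is the pose to reach, as a shift and turn from the pose measured when the call began, along the tool's axes at that moment; what a row does not reach only later rows make up. A row lasts 1/10 s, in which the tool goes at most 50 mm and 8.59 degrees, less where a joint would pass 70% of its speed; a pose out of reach is approached as far as the arm can. A call with a gripper value outside its range is refused whole. The fingers move at their own pace and stop on an object; the grip force is fixed at half the most. Time passes only in rows, so rows that repeat a pose let the fingers close. It gives the time, the measured TCP pose, the force and the opening at its end, in the units of the state.
- bot.get_obs(): the state, without advancing time (a new reading comes with each control period).
- bot.read_camera(name): name is "side" or "top" or "wrist"; returns a dict with "image" (384x512x3 uint8, red, green, blue), "fx", "fy", "cx", "cy" (pixels), "R" (3x3) and "t" (3): a world point X has camera coordinates R X + t. Camera axes: x right, y down, z forward; pixel columns grow to the right and rows downward; lengths in m; the calibration is good to about 2 mm. The wrist camera is an equidistant fisheye: a pixel r from the principal point sees the ray r / f radians off the axis. A picture is of the moment at which its call begins. There is no depth.
- bot.job_done(): hands the job in, once; it reports no verdict.
The state is a dict: "clock": time; "joints": joint angles; "qvel": joint speeds; "joint_efforts": joint torques, N m; "tcp_pos": TCP position; "tcp_rot": TCP orientation; "contact_force": force on the tool from outside, world axes, zero at the start; "moment": the same for the moment, N m; "width": finger opening in m.
Only numpy, scipy, OpenCV 4.12 (cv2) and the standard library are available. Lean on these libraries where they do the work, as an engineer would, in place of code of your own. Each camera call takes 0.05 s, during which the arm holds its last target. There are 200 camera calls.

## Working session

There is one attempt and no reset: what is moved stays moved. The work goes in short steps, Python scripts to look and compute and a tool call to move; the robot and the scene stay as the last step left them, time stands still between calls to the robot, and variables do not carry over. Pictures are saved under pics/ and viewed, about 8 in all and at most 12, crops included, and the job is handed in when it is done.

Besides the shell and the picture viewer there is one more tool, called after "Call:" as a command line: name --argument value ..., lists and objects as JSON in quotes. step_arm: Moves the arm, as the interface text tells. Its arguments: {"type":"object","properties":{"motion":{"type":"array","items":{"type":"array"}}},"required":["motion"]}

```bash
mkdir -p pics; cat > h.py <<'E'
import numpy as np,cv2
from rig import bot
from scipy.spatial.transform import Rotation as Ro
def snap(n,f,crop=None,s=1):
    c=bot.read_camera(n);im=c["image"][:,:,::-1]
    np.savez(f"pics/{f}.npz",**{k:np.array(v) for k,v in c.items()})
    if crop: x0,y0,x1,y1=crop;im=im[y0:y1,x0:x1]
    cv2.imwrite(f"pics/{f}.png",cv2.resize(np.ascontiguousarray(im),None,fx=s,fy=s,interpolation=cv2.INTER_CUBIC))
def ray(f,u,v,fish=False):
    c=np.load(f"pics/{f}.npz");a=np.array([(u-c["cx"])/c["fx"],(v-c["cy"])/c["fy"]])
    if fish:
        r=np.hypot(*a);d=np.r_[a/max(r,1e-9)*np.sin(r),np.cos(r)]
    else: d=np.r_[a,1]
    R=c["R"];return -R.T@c["t"],R.T@d
def atz(f,u,v,z,fish=False):
    o,d=ray(f,u,v,fish);return (o+d*(z-o[2])/d[2]).round(4)
def proj(f,X):
    c=np.load(f"pics/{f}.npz");p=c["R"]@np.array(X)+c["t"];return (p[0]/p[2]*c["fx"]+c["cx"],p[1]/p[2]*c["fy"]+c["cy"])
def tri(f1,p1,f2,p2):
    o1,d1=ray(f1,*p1);o2,d2=ray(f2,*p2);d1/=np.linalg.norm(d1);d2/=np.linalg.norm(d2)
    s=np.linalg.lstsq(np.c_[d1,-d2],o2-o1,rcond=None)[0];a=o1+s[0]*d1;b=o2+s[1]*d2
    return ((a+b)/2).round(4),np.linalg.norm(a-b).round(4)
def st():
    o=bot.get_obs();print(o["clock"],np.round(o["tcp_pos"],4),np.round(o["tcp_rot"],4),np.round(o["contact_force"],1),o["width"],np.round(o["joints"],3))
def totool(p):  # world target -> tool shift mm
    o=bot.get_obs();return (Ro.from_quat(o["tcp_rot"]).inv().apply(np.array(p)-o["tcp_pos"])*1000).round(1)
E
cat > a.py <<'E'
from h import *
snap("top","top0",None,1.56);snap("side","side0",None,1.56);st()
print(Ro.from_quat(bot.get_obs()["tcp_rot"]).as_matrix().round(3))
E
python3 a.py
```

```text
0.1 [ 0.1655 -0.524   0.2305] [-1.523e-01  9.883e-01  8.000e-04 -2.000e-04] [-0.3 -0.   0.4] 0.08587620821957813 [-0.98   0.256  0.107 -0.    -1.424 -0.285]
[[-0.954 -0.301 -0.001]
 [-0.301  0.954  0.002]
 [ 0.     0.002 -1.   ]]
```

View pics/top0.png

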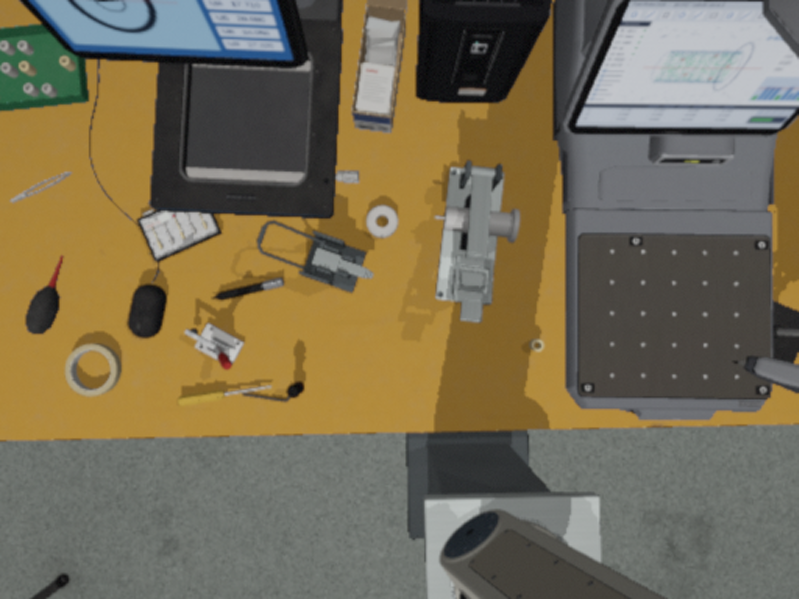

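View pics/side0.png

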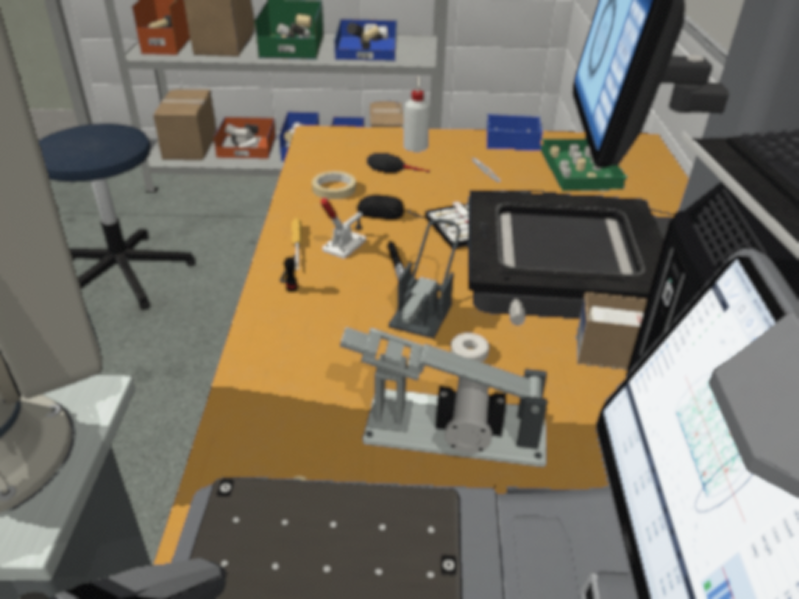

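```bash
cat > b.py <<'E'
from h import *
t=np.load("pics/top0.npz")["image"][:,:,::-1];s=np.load("pics/side0.npz")["image"][:,:,::-1]
def cr(im,x0,y0,w,h,k): return cv2.resize(np.ascontiguousarray(im[y0:y0+h,x0:x0+w]),None,fx=k,fy=k,interpolation=cv2.INTER_CUBIC)
A=cr(t,155,98,190,120,4) # 760x480
cv2.imwrite("pics/tc.png",A)
B=cr(s,215,135,145,165,3.6)
cv2.imwrite("pics/sc.png",B)
E
python3 b.py
```

```text
(no output)
```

View pics/tc.png

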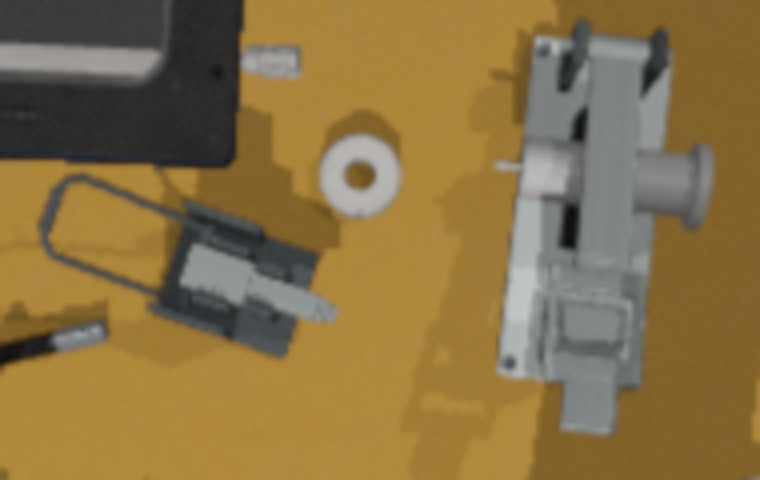

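View pics/sc.png

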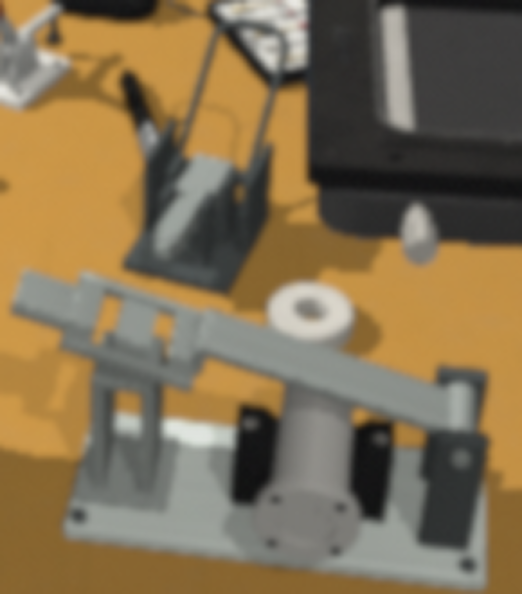

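```bash
cat > c.py <<'E'
from h import *
T=lambda u,v:(155+(u-.0)/4,98+v/4)
S=lambda u,v:(215+u/3.6,135+v/3.6)
for f in("top0","side0"):
    c=np.load(f"pics/{f}.npz");print(f,-c["R"].T@c["t"],c["fx"],c["R"].round(3).tolist())
print("screws",atz("top0",*T(543,47),.01),atz("top0",*T(511,362),.01), "side screws",atz("side0",*S(79,515),.01),atz("side0",*S(467,565),.01))
print("tab end corners tri",tri("top0",T(561,430),"side0",S(22,272+3)),tri("top0",T(613,433),"side0",S(14,302)))
print("staple top",atz("top0",*T(592,323),.105),atz("side0",*S(128,378),.105))
print("hinge",tri("top0",T(618,42),"side0",S(460,410)))
print("pin tip",atz("top0",*T(335,313),.049),atz("side0",*S(160,245),.049),tri("top0",T(335,313),"side0",S(160,245)))
print("head back mid",atz("top0",*T(184,268),.058),"shoulder mid",atz("top0",*T(246,285),.058), atz("side0",*S(213,160),.058))
print("bar",tri("top0",T(53,215),"side0",S(252,25)))
print("gauge",atz("top0",*T(360,175),.018),"bush",atz("top0",537/1.56,345/1.56,.021),"stamp",atz("top0",297/1.56,386/1.56,.063),atz("side0",291/1.56,262/1.56,.063))
print("stand base corners",[atz("top0",*T(*p),.005) for p in((318,253),(285,355),(152,307),(187,203))])
E
python3 c.py
```

```text
top0 [0.48565406 0.20857097 1.0308044 ] 358.47566456754925 [[-0.021, -1.0, -0.005], [-0.999, 0.021, -0.032], [0.032, 0.005, -0.999]]
side0 [ 0.54718206 -0.60899654  0.72882505] 449.65863638369655 [[1.0, 0.014, 0.018], [0.023, -0.601, -0.799], [-0.001, 0.799, -0.601]]
screws [0.7481 0.0908 0.01  ] [0.5227 0.1192 0.01  ] side screws [0.5118 0.0422 0.01  ] [0.7357 0.0111 0.01  ]
tab end corners tri (array([0.4763, 0.1011, 0.1433]), np.float64(0.0024)) (array([0.4742, 0.07  , 0.1495]), np.float64(0.003))
staple top [0.5433 0.0746 0.105 ] [0.5392 0.0589 0.105 ]
hinge (array([0.7274, 0.0512, 0.0939]), np.float64(0.0027))
pin tip [0.5574 0.2424 0.049 ] [0.5571 0.2507 0.049 ] (array([0.557 , 0.2422, 0.0557]), np.float64(0.0001))
head back mid [0.5897 0.3443 0.058 ] shoulder mid [0.5772 0.3023 0.058 ] [0.5943 0.3389 0.058 ]
bar (array([0.6199, 0.418 , 0.1235]), np.float64(0.0033))
gauge [0.6574 0.2238 0.018 ] bush [ 0.4269 -0.0501  0.021 ] stamp [0.3674 0.3759 0.063 ] [0.3634 0.3752 0.063 ]
stand base corners [array([0.6041, 0.2553, 0.005 ]), array([0.5313, 0.2804, 0.005 ]), array([0.5678, 0.3751, 0.005 ]), array([0.6421, 0.3488, 0.005 ])]
```

```bash
cat > d.py <<'E'
from h import *
import sys
# usage: d.py x y z jawangle_deg  (tool pointing down)
def plan(x,y,z,ja):
    o=bot.get_obs();R=Ro.from_quat(o["tcp_rot"])
    a=np.radians(ja);yy=np.array([np.cos(a),np.sin(a),0]);zz=np.array([0,0,-1.]);M=np.c_[np.cross(yy,zz),yy,zz]
    t=R.inv()*Ro.from_matrix(M)
    print("shift",totool([x,y,z]),"turn",t.as_rotvec().round(3))
if __name__=="__main__": st();plan(*map(float,sys.argv[1:5]))
E
python3 d.py 0.489 0.0838 0.20 82.5
```

```text
0.1 [ 0.1655 -0.524   0.2305] [-1.523e-01  9.883e-01  8.000e-04 -2.000e-04] [-0.3 -0.   0.4] 0.08587620821957813 [-0.98   0.256  0.107 -0.    -1.424 -0.285]
shift [-491.5  482.2   31.3] turn [ 0.002 -0.     0.437]
```

Call:
step_arm --motion '[[-1,[-35,35,0],[0,0,0.04]],[-1,[-70,70,0],[0,0,0.08]],[-1,[-105,105,0],[0,0,0.12]],[-1,[-140,140,0],[0,0,0.16]],[-1,[-175,175,0],[0,0,0.2]],[-1,[-210,209,5],[0,0,0.24]],[-1,[-245,243,5],[0,0,0.28]],[-1,[-280,277,10],[0,0,0.32]],[-1,[-315,311,10],[0,0,0.36]],[-1,[-350,345,15],[0,0,0.4]]]'

```text
clock: 1.1
tcp_pos: [0.396, -0.0877, 0.2164]
tcp_rot: [0.048, 0.999, 0.001, 0.0]
contact_force: [0.7, 0.2, 0.1]
width: -0.0
```

```bash
python3 d.py 0.489 0.0838 0.165 82.5
```

```text
1.1 [ 0.396  -0.0877  0.2164] [4.770e-02 9.989e-01 8.000e-04 3.000e-04] [0.7 0.2 0.1] -1.11799932473005e-06 [ 0.171 -0.03  -0.256 -0.002 -1.344 -1.837]
shift [-76.2 179.5  51.8] turn [0.002 0.    0.035]
```

Call:
step_arm --motion '[[-1,[-19,45,0],[0,0,0.035]],[-1,[-38,90,0],[0,0,0.035]],[-1,[-57,135,10],[0,0,0.035]],[-1,[-76,179,25],[0,0,0.035]],[-1,[-76,179,45],[0,0,0.035]],[-1,[-76,179,65],[0,0,0.035]],[-1,[-76,179,85],[0,0,0.035]],[-1,[-76,179,105],[0,0,0.035]],[-1,[-76,179,120],[0,0,0.035]],[-1,[-76,179,130],[0,0,0.035]]]'

```text
clock: 2.1
tcp_pos: [0.488, 0.0833, 0.0853]
tcp_rot: [0.065, 0.998, 0.0, -0.001]
contact_force: [-0.4, 0.3, 0.8]
width: -0.0001
```

Call:
step_arm --motion '[[-1,[0,0,5],[0,0,0]],[-1,[0,0,9],[0,0,0]],[-1,[0,0,11],[0,0,0]],[-1,[0,0,12],[0,0,0]],[-1,[0,0,13],[0,0,0]]]'

```text
clock: 2.6
tcp_pos: [0.4881, 0.0831, 0.0755]
tcp_rot: [0.065, 0.998, 0.0, 0.0]
contact_force: [-13.0, 0.7, 28.3]
width: 0.0001
```

```bash
python3 d.py 0.5656 0.2642 0.17 158.3; python3 d.py 0.488 .0831 .18 158.3
```

```text
2.6 [0.4881 0.0831 0.0755] [6.480e-02 9.979e-01 4.000e-04 1.000e-04] [-13.    0.7  28.3] 9.216761778792946e-05 [ 4.850e-01  2.560e-01 -3.080e-01 -1.000e-03 -1.006e+00 -2.186e+00]
shift [-53.4 189.6 -94.4] turn [ 1.000e-03  1.000e-03 -1.322e+00]
2.6 [0.4881 0.0831 0.0755] [6.480e-02 9.979e-01 4.000e-04 1.000e-04] [-13.    0.7  28.3] 9.216761778792946e-05 [ 4.850e-01  2.560e-01 -3.080e-01 -1.000e-03 -1.006e+00 -2.186e+00]
shift [ 1.000e-01  0.000e+00 -1.045e+02] turn [ 1.000e-03  1.000e-03 -1.322e+00]
```

Call:
step_arm --motion '[[-1,[0,0,-45],[0,0,0]],[-1,[0,0,-85],[0,0,-0.14]],[0,[-5,20,-95],[0,0,-0.28]],[1,[-15,50,-95],[0,0,-0.42]],[1,[-24,80,-95],[0,0,-0.56]],[1,[-32,110,-95],[0,0,-0.7]],[1,[-40,140,-95],[0,0,-0.85]],[1,[-48,170,-95],[0,0,-1.0]],[1,[-53,190,-95],[0,0,-1.15]],[1,[-53,190,-95],[0,0,-1.29]]]'

```text
clock: 3.6
tcp_pos: [0.5657, 0.267, 0.1699]
tcp_rot: [-0.551, 0.834, 0.0, 0.0]
contact_force: [0.0, -0.4, -0.8]
width: 0.0851
```

```bash
python3 - <<'E'
from h import *
snap("wrist","w1",None,1);snap("top","top1",None,1);st()
a=cv2.imread("pics/w1.png");b=cv2.imread("pics/top1.png")
A=a
B=cv2.resize(b[98:218,250:350],None,fx=3.2,fy=3.2,interpolation=cv2.INTER_CUBIC)
print(B.shape)
B=B[:384]
cv2.imwrite("pics/m1.png",np.hstack([cv2.resize(A,(480,384)) if 0 else A,np.ascontiguousarray(B[:, :288])]))
E
```

```text
3.7 [0.5653 0.2652 0.1705] [-5.490e-01  8.358e-01  2.000e-04  2.000e-04] [-0.2  0.2 -0.1] 0.08542872245370767 [ 0.688  0.424  0.198 -0.    -1.344 -1.097]
(384, 320, 3)
```

View pics/m1.png

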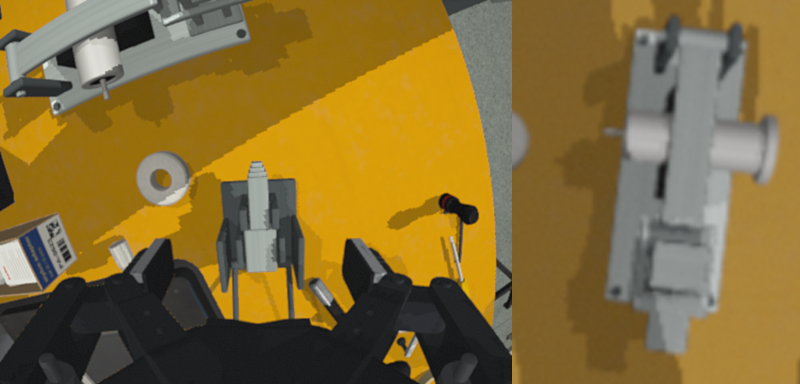

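```bash
python3 - <<'E'
from h import *
tip=atz("w1",257,162,.049,1);sh=atz("w1",260.5,230,.058,1);hb=atz("w1",260.5,270,.058,1)
print(tip,sh,hb,np.degrees(np.arctan2(*(tip-hb)[[1,0]])),np.linalg.norm((tip-hb)[:2]))
print("base front",atz("w1",221,180,.005,1),atz("w1",297,182,.005,1))
print("staple",atz("top1",250+(682-512)/3.2,98+267/3.2,.105))
print("gauge",atz("w1",162,179,.018,1))
E
python3 d.py 0.5656 0.2642 0.032 158.3
```

```text
[0.5571 0.2446 0.049 ] [0.5783 0.3028 0.058 ] [0.5949 0.3423 0.058 ] -111.15138775888734 0.10475748183304137
base front [0.6029 0.2541 0.005 ] [0.5291 0.2878 0.005 ]
staple [0.5363 0.0744 0.105 ]
gauge [0.6577 0.2259 0.018 ]
3.7 [0.5653 0.2652 0.1705] [-5.490e-01  8.358e-01  2.000e-04  2.000e-04] [-0.2  0.2 -0.1] 0.08542872245370767 [ 0.688  0.424  0.198 -0.    -1.344 -1.097]
shift [  0.9  -0.7 138.5] turn [ 0.     0.001 -0.03 ]
```

Call:
step_arm --motion '[[1,[1,-1,40],[0,0,-0.03]],[1,[1,-1,80],[0,0,-0.03]],[1,[1,-1,115],[0,0,-0.03]],[1,[1,-1,137],[0,0,-0.03]],[1,[1,-1,137],[0,0,-0.03]],[-1,[1,-1,137],[0,0,-0.03]],[-1,[1,-1,137],[0,0,-0.03]],[-1,[1,-1,137],[0,0,-0.03]],[-1,[1,-1,137],[0,0,-0.03]],[-1,[1,-1,137],[0,0,-0.03]]]'

```text
clock: 4.7
tcp_pos: [0.5661, 0.2643, 0.0346]
tcp_rot: [-0.561, 0.828, 0.0, 0.001]
contact_force: [-1.2, 0.6, 5.4]
width: 0.0169
```

Call:
step_arm --motion '[[-1,[0,0,0],[0,0,0]],[-1,[0,0,-5],[0,0,0]],[-1,[0,0,-15],[0,0,0]],[-1,[0,0,-28],[0,0,0]],[-1,[0,0,-42],[0,0,0]],[-1,[0,0,-56],[0,0,0]],[-1,[0,0,-65],[0,0,0]],[-1,[0,0,-65],[0,0,0]]]'

```text
clock: 5.5
tcp_pos: [0.5671, 0.2648, 0.1018]
tcp_rot: [-0.562, 0.827, 0.0, 0.003]
contact_force: [0.2, 0.5, -2.5]
width: 0.0168
```

```bash
python3 - <<'E'
from h import *
snap("wrist","w2",None,1);snap("side","side2",None,1);st()
a=cv2.imread("pics/w2.png");b=cv2.imread("pics/side2.png")
B=cv2.resize(b[100:228,220:316],None,fx=3,fy=3,interpolation=cv2.INTER_CUBIC)
cv2.imwrite("pics/m2.png",np.hstack([a,B]))
E
python3 d.py 0.429 0.180 0.085 172.5
```

```text
5.6 [0.5659 0.2642 0.0995] [-5.614e-01  8.276e-01  5.000e-04  9.000e-04] [-0.8  0.2 -1.9] 0.016886936454114956 [ 6.860e-01  4.650e-01  7.700e-02 -1.000e-03 -1.180e+00 -1.065e+00]
5.6 [0.5659 0.2642 0.0995] [-5.614e-01  8.276e-01  5.000e-04  9.000e-04] [-0.8  0.2 -1.9] 0.016886936454114956 [ 6.860e-01  4.650e-01  7.700e-02 -1.000e-03 -1.180e+00 -1.065e+00]
shift [128.9  96.   14.2] turn [-0.001  0.002 -0.248]
```

View pics/m2.png

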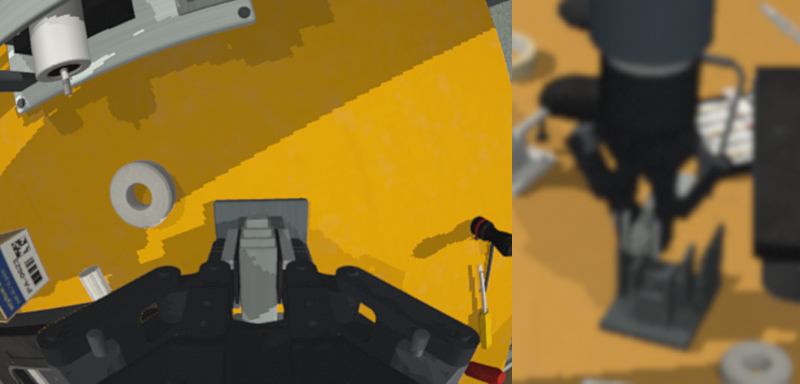

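```bash
python3 d.py 0.436 0.179 0.1 172.5;python3 d.py 0.436 0.179 0.002 172.5
```

```text
5.6 [0.5659 0.2642 0.0995] [-5.614e-01  8.276e-01  5.000e-04  9.000e-04] [-0.8  0.2 -1.9] 0.016886936454114956 [ 6.860e-01  4.650e-01  7.700e-02 -1.000e-03 -1.180e+00 -1.065e+00]
shift [127.2  89.2  -0.8] turn [-0.001  0.002 -0.248]
5.6 [0.5659 0.2642 0.0995] [-5.614e-01  8.276e-01  5.000e-04  9.000e-04] [-0.8  0.2 -1.9] 0.016886936454114956 [ 6.860e-01  4.650e-01  7.700e-02 -1.000e-03 -1.180e+00 -1.065e+00]
shift [127.4  89.2  97.2] turn [-0.001  0.002 -0.248]
```

Call:
step_arm --motion '[[-1,[10,7,-4],[0,0,-0.02]],[-1,[30,20,-4],[0,0,-0.06]],[-1,[52,36,-4],[0,0,-0.1]],[-1,[74,52,-4],[0,0,-0.14]],[-1,[96,68,-2],[0,0,-0.19]],[-1,[115,81,0],[0,0,-0.23]],[-1,[127,89,15],[0,0,-0.248]],[-1,[127,89,35],[0,0,-0.248]],[-1,[127,89,55],[0,0,-0.248]],[-1,[127,89,70],[0,0,-0.248]]]'

```text
clock: 6.6
tcp_pos: [0.4353, 0.1785, 0.0276]
tcp_rot: [-0.659, 0.752, 0.0, -0.0]
contact_force: [0.6, 0.4, -2.2]
width: 0.0168
```

```bash
python3 - <<'E'
from h import *
snap("side","side3",None,1);st()
b=cv2.imread("pics/side3.png")
cv2.imwrite("pics/m3.png",cv2.resize(b[100:280,150:350],None,fx=3.3,fy=3.3,interpolation=cv2.INTER_CUBIC))
E
python3 d.py 0.436 0.179 0.002 172.5
```

```text
6.65 [0.434  0.1777 0.0255] [-0.6591  0.7521  0.0009 -0.002 ] [-0.9 -0.8 -3.5] 0.01684261542809335 [ 0.723  0.274 -0.437 -0.002 -0.864 -0.853]
6.65 [0.434  0.1777 0.0255] [-0.6591  0.7521  0.0009 -0.002 ] [-0.9 -0.8 -3.5] 0.01684261542809335 [ 0.723  0.274 -0.437 -0.002 -0.864 -0.853]
shift [-1.6 -1.9 23.5] turn [ 0.004 -0.002 -0.001]
```

View pics/m3.png

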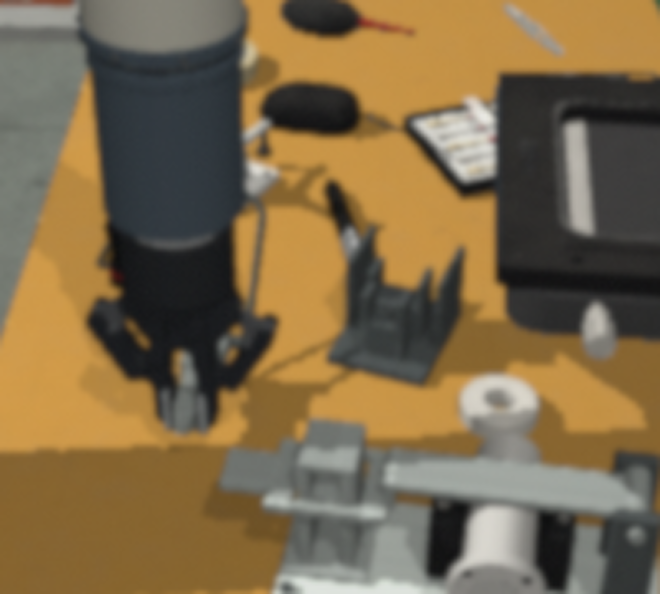

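Call:
step_arm --motion '[[-1,[-1,-2,8],[0,0,0]],[-1,[-1,-2,14],[0,0,0]],[-1,[-1,-2,18],[0,0,0]],[-1,[-1,-2,21],[0,0,0]],[-1,[-1,-2,21],[0,0,0]]]'

```text
clock: 7.15
tcp_pos: [0.436, 0.1784, 0.0044]
tcp_rot: [-0.659, 0.752, 0.001, -0.002]
contact_force: [-0.6, 0.1, -1.5]
width: 0.0166
```

Call:
step_arm --motion '[[-1,[0,0,3],[0,0,0]],[-1,[0,0,5],[0,0,0]],[-1,[0,0,5],[0,0,0]]]'

```text
clock: 7.45
tcp_pos: [0.4363, 0.1787, 0.0004]
tcp_rot: [-0.659, 0.752, 0.001, -0.002]
contact_force: [-2.7, -0.2, 7.5]
width: 0.0169
```

Call:
step_arm --motion '[[-0.55,[0,0,0],[0,0,0]],[-0.5,[0,0,0],[0,0,0]],[0,[0,0,-2],[0,0,0]],[0.5,[0,0,-4],[0,0,0]],[0.5,[0,0,-4],[0,0,0]],[0.5,[0,0,-40],[0,0,0]],[0.5,[0,0,-80],[0,0,0]],[0.5,[0,0,-110],[0,0,0]],[1,[0,0,-110],[0,0,0]]]'

```text
clock: 8.35
tcp_pos: [0.4393, 0.1804, 0.1149]
tcp_rot: [-0.66, 0.752, -0.0, 0.003]
contact_force: [0.2, 0.6, 0.3]
width: 0.0765
```

```bash
python3 - <<'E'
from h import *
snap("wrist","w4",None,1);snap("side","side4",None,1);st()
a=cv2.imread("pics/w4.png");b=cv2.imread("pics/side4.png")
B=cv2.resize(b[130:258,160:256],None,fx=3,fy=3,interpolation=cv2.INTER_CUBIC)
cv2.imwrite("pics/m4.png",np.hstack([a,B]))
E
```

```text
8.45 [0.4368 0.1791 0.1108] [-6.592e-01  7.520e-01  9.000e-04 -7.000e-04] [-0.3 -0.6 -0. ] 0.08523767663200935 [ 0.721  0.179 -0.307 -0.002 -1.086 -0.851]
```

View pics/m4.png

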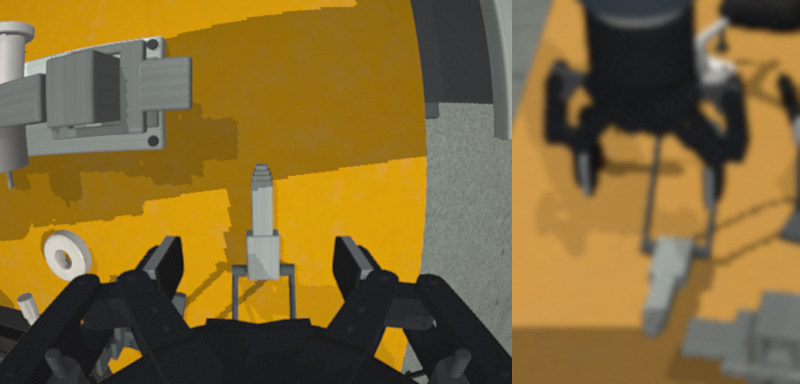

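```bash
python3 - <<'E'
from h import *
tip=atz("w4",262,165,.009,1);sh=atz("w4",263,234,.018,1);hb=atz("w4",263,278,.018,1)
print(tip,sh,hb,np.degrees(np.arctan2(*(tip-hb)[[1,0]])),np.linalg.norm((tip-hb)[:2]),np.linalg.norm((tip-sh)[:2]))
print("screws",atz("w4",152,44,.01,1),atz("w4",152,141,.01,1))
E
```

```text
[0.4331 0.1573 0.009 ] [0.4398 0.2163 0.018 ] [0.4453 0.2614 0.018 ] -96.68428827614078 0.10481245155037643 0.059379205114248546
screws [0.5123 0.0384 0.01  ] [0.5248 0.1228 0.01  ]
```

```bash
python3 d.py 0.4427 0.2345 0.003 172.9
```

```text
8.45 [0.4368 0.1791 0.1108] [-6.592e-01  7.520e-01  9.000e-04 -7.000e-04] [-0.3 -0.6 -0. ] 0.08523767663200935 [ 0.721  0.179 -0.307 -0.002 -1.086 -0.851]
shift [-55.7   1.1 107.8] turn [ 0.002  0.    -0.007]
```

Call:
step_arm --motion '[[1,[-30,0,0],[0,0,0]],[1,[-55,1,10],[0,0,-0.007]],[1,[-56,1,45],[0,0,-0.007]],[1,[-56,1,80],[0,0,-0.007]],[1,[-56,1,98],[0,0,-0.007]],[1,[-56,1,107],[0,0,-0.007]],[0.2,[-56,1,107],[0,0,-0.007]],[-1,[-56,1,108],[0,0,-0.007]],[-1,[-56,1,108],[0,0,-0.007]],[-1,[-56,1,108],[0,0,-0.007]]]'

```text
clock: 9.45
tcp_pos: [0.4434, 0.2352, 0.004]
tcp_rot: [-0.662, 0.75, 0.001, 0.0]
contact_force: [-9.5, -2.0, 33.3]
width: 0.0286
```

Call:
step_arm --motion '[[-1,[0,0,-2],[0,0,0]],[-1,[0,0,-4],[0,0,0]],[-1,[0,0,-4],[0,0,0]]]'

```text
clock: 9.75
tcp_pos: [0.4435, 0.2353, 0.0084]
tcp_rot: [-0.662, 0.75, 0.001, 0.001]
contact_force: [-0.0, -0.6, -2.2]
width: 0.0283
```

```bash
python3 d.py 0.554 0.195 0.0825 172.5
```

```text
9.75 [0.4435 0.2353 0.0084] [-6.618e-01  7.497e-01  1.000e-03  5.000e-04] [-0.  -0.6 -2.2] 0.028267533862214422 [ 0.799  0.35  -0.378 -0.002 -0.842 -0.922]
shift [  26.2 -114.6  -74.3] turn [0.001 0.002 0.007]
```

Call:
step_arm --motion '[[-1,[0,0,-10],[0,0,0]],[-1,[0,0,-30],[0,0,0]],[-1,[0,-5,-55],[0,0,0]],[-1,[3,-20,-72],[0,0,0.007]],[-1,[9,-40,-75],[0,0,0.007]],[-1,[14,-60,-75],[0,0,0.007]],[-1,[18,-80,-75],[0,0,0.007]],[-1,[23,-100,-75],[0,0,0.007]],[-1,[26,-113,-75],[0,0,0.007]],[-1,[26,-114,-75],[0,0,0.007]]]'

```text
clock: 10.75
tcp_pos: [0.5544, 0.1946, 0.0832]
tcp_rot: [-0.659, 0.752, 0.001, 0.0]
contact_force: [-0.7, 0.3, -1.4]
width: 0.0288
```

```bash
python3 - <<'E'
from h import *
snap("wrist","w5",None,1);snap("side","side5",None,1);snap("top","top5",None,1);st()
k=lambda n,x,y,w,h,f:cv2.resize(cv2.imread(f"pics/{n}.png")[y:y+h,x:x+w],None,fx=f,fy=f,interpolation=cv2.INTER_CUBIC)
A=k("w5",120,80,240,170,1.65);B=k("side5",215,190,100,142,2.8)
A=k("w5",140,90,250,190,2.1)
B=k("side5",215,170,90,133,3)
print(A.shape,B.shape);cv2.imwrite("pics/m5.png",np.hstack([A,B]))
E
```

```text
10.9 [0.5528 0.1954 0.0832] [-6.592e-01  7.520e-01  1.100e-03  3.000e-04] [-0.3 -0.6 -2.5] 0.02852153267645144 [ 0.605  0.411 -0.055 -0.003 -1.105 -0.735]
(399, 525, 3) (399, 270, 3)
```

View pics/m5.png

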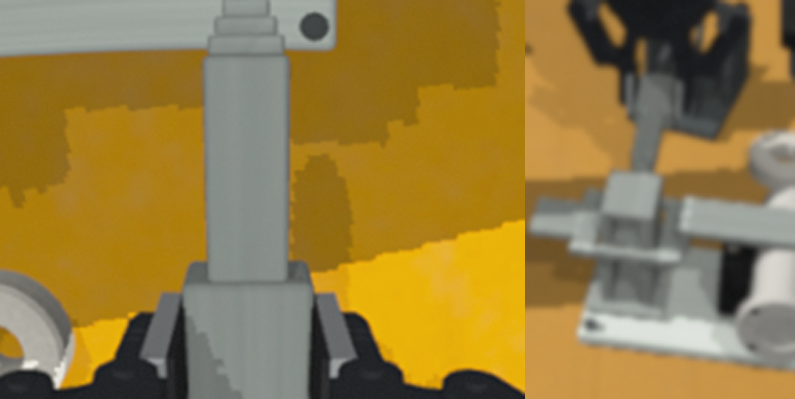

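```bash
python3 - <<'E'
from h import *
k=lambda n,x,y,w,h,f:cv2.resize(cv2.imread(f"pics/{n}.png")[y:y+h,x:x+w],None,fx=f,fy=f,interpolation=cv2.INTER_CUBIC)
A=k("w5",150,0,200,240,2.5);B=k("side5",230,195,66,132,4.5)
B=k("side5",225,195,75,150,4)
print(A.shape,B.shape);cv2.imwrite("pics/m6.png",np.hstack([A,B]))
c=np.load("pics/w5.npz");print(c["fx"],c["cx"],c["cy"],(-c["R"].T@c["t"]).round(4),c["R"].round(3).tolist())
E
```

```text
(600, 500, 3) (600, 300, 3)
297.3186396354542 257.69166432467756 193.4238029592964 [0.5455 0.1265 0.2254] [[-0.991, 0.131, 0.0], [0.127, 0.954, 0.271], [0.035, 0.269, -0.963]]
```

View pics/m6.png

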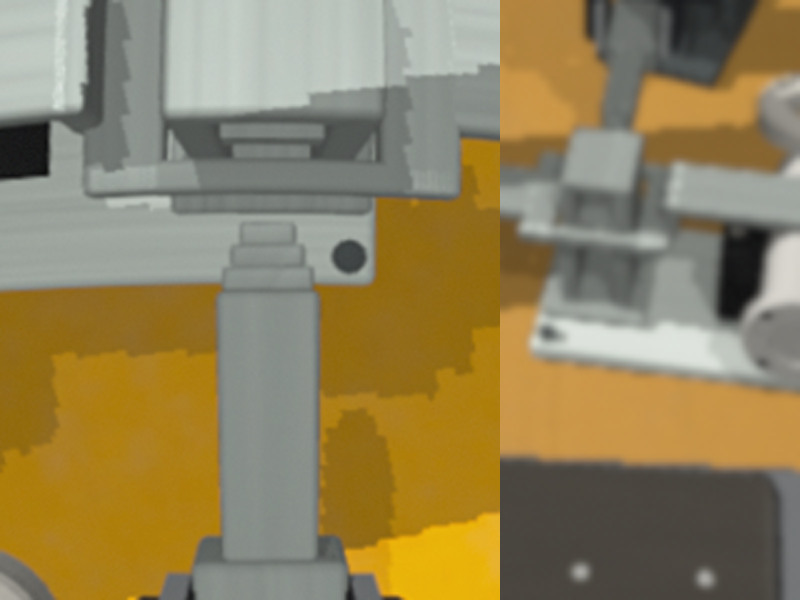

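```bash
cat > e.py <<'E'
from h import *
from scipy.optimize import brentq
W=lambda u,v:(150+u/2.5,v/2.5)
def zw(a,b,w): 
    f=lambda z:np.linalg.norm(atz("w5",*W(*a),z,1)-atz("w5",*W(*b),z,1))-w
    z=brentq(f,-.2,.2);return z
ya=np.array([.1305,.9914,0]);xa=np.array([.9914,-.1305,0])
def rep(n,a,b,w,z):
    print(n,"zest",round(zw(a,b,w),4),"mid",(atz("w5",*W(*a),z,1)+atz("w5",*W(*b),z,1))/2)
rep("staple near top",(165,115),(385,115),.037,.105)
rep("staple opening outer?",(172,212),(372,210),.037,.01)
rep("shank front",(218,293),(318,292),.018,.0955)
rep("shank rear",(223,558),(317,557),.018,.0955)
p=atz("w5",*W(268,290),.0955,1)-atz("w5",*W(270,557),.0955,1);print("pin dir",np.degrees(np.arctan2(p[1],p[0])),np.linalg.norm(p))
print("tip",atz("w5",*W(267,224),.0955,1))
e=atz("w5",*W(385,115),.105,1)-atz("w5",*W(165,119),.105,1);print("staple edge ang",np.degrees(np.arctan2(e[1],e[0])))
s=(atz("w5",*W(165,115),.105,1)+atz("w5",*W(385,115),.105,1))/2
c=np.array([*(s-ya*.022)[:2],.0865]);print("staple c",c)
for q in((218,293),(318,292),(223,558),(317,557),(267,224)):
    d=atz("w5",*W(*q),.0955,1)-c;print(q,"x'",(d@xa*1e3).round(1),"y'",(d@ya*1e3).round(1))
o=bot.get_obs();d=o["tcp_pos"]-c;print("tcp",d@xa,d@ya,d[2])
E
python3 e.py
```

```text
staple near top zest 0.0993 mid [0.5409  0.09925 0.105  ]
staple opening outer? zest 0.0862 mid [0.54195 0.10635 0.01   ]
shank front zest 0.0904 mid [0.546   0.12865 0.0955 ]
shank rear zest 0.0931 mid [0.55205 0.17705 0.0955 ]
pin dir -97.1394959491781 0.04908054604423222
tip [0.5446 0.1168 0.0955]
staple edge ang 173.82110342250283
staple c [0.538029  0.0774392 0.0865   ]
(218, 293) x' 9.9 y' 51.9
(318, 292) x' -7.4 y' 51.7
(223, 558) x' 9.7 y' 100.7
(317, 557) x' -7.9 y' 100.5
(267, 224) x' 1.4 y' 39.9
tcp -0.000695237435083141 0.11883180697108742 -0.0032897965784845218
```

Call:
step_arm --motion '[[-1,[4,1,0],[0,0,0]],[-1,[10,1,0],[0,0,0]],[-1,[15,1,0],[0,0,0]],[-1,[15,1,0],[0,0,0]]]'

```text
clock: 11.3
tcp_pos: [0.5496, 0.1799, 0.0834]
tcp_rot: [-0.659, 0.752, 0.001, 0.0]
contact_force: [0.8, 0.2, -1.8]
width: 0.0282
```

```bash
python3 - <<'E'
from h import *
st();st();print(bot.get_obs()["moment"])
E
```

```text
11.3 [0.5496 0.1799 0.0834] [-6.590e-01  7.521e-01  1.100e-03  3.000e-04] [ 0.8  0.2 -1.8] 0.028166057527153822 [ 0.585  0.396 -0.077 -0.003 -1.097 -0.716]
11.3 [0.5496 0.1799 0.0834] [-6.590e-01  7.521e-01  1.100e-03  3.000e-04] [ 0.8  0.2 -1.8] 0.028166057527153822 [ 0.585  0.396 -0.077 -0.003 -1.097 -0.716]
[-0.05774271 -0.03265545 -0.02916532]
```

Call:
step_arm --motion '[[-1,[0,0,0.5],[0,0,0]],[-1,[0,0,1],[0,0,0]],[-1,[0,0,1],[0,0,0]]]'

```text
clock: 11.6
tcp_pos: [0.5495, 0.18, 0.0823]
tcp_rot: [-0.659, 0.752, 0.001, 0.0]
contact_force: [-0.7, 0.6, -2.2]
width: 0.0281
```

```bash
python3 - <<'E'
from h import *
st();print(bot.get_obs()["moment"])
E
```

```text
11.6 [0.5495 0.18   0.0823] [-6.590e-01  7.521e-01  1.200e-03  2.000e-04] [-0.7  0.6 -2.2] 0.028092730342675433 [ 0.585  0.397 -0.079 -0.003 -1.095 -0.716]
[-0.0437898  -0.00557521 -0.04163113]
```

Call:
step_arm --motion '[[-1,[0,0,0.7],[0,0,0]],[-1,[0,0,1.4],[0,0,0]],[-1,[0,0,1.4],[0,0,0]]]'

```text
clock: 11.9
tcp_pos: [0.5494, 0.18, 0.0807]
tcp_rot: [-0.659, 0.752, 0.001, 0.0]
contact_force: [0.4, -0.3, -1.6]
width: 0.0285
```

Call:
step_arm --motion '[[-1,[0,0,0.7],[0,0,0]],[-1,[0,0,1.4],[0,0,0]],[-1,[0,0,1.4],[0,0,0]]]'

```text
clock: 12.2
tcp_pos: [0.5493, 0.18, 0.0791]
tcp_rot: [-0.659, 0.752, 0.001, -0.0]
contact_force: [-0.2, 0.3, -1.3]
width: 0.0285
```

```bash
cat >> e.py <<'E'
print("bar")
for q in((270,193),(270,165),(270,212)):
    for z in(.076,.068):
        d=atz("w5",*W(*q),z,1)-c;print(q,z,"x'",(d@xa*1e3).round(1),"y'",(d@ya*1e3).round(1))
o=bot.get_obs();d=o["tcp_pos"]-c;print("tcp",d@xa,d@ya,d[2])
E
python3 e.py | sed -n '/bar/,$p'
```

```text
bar
(270, 193) 0.076 x' 0.8 y' 32.0
(270, 193) 0.068 x' 0.8 y' 31.1
(270, 165) 0.076 x' 0.8 y' 26.4
(270, 165) 0.068 x' 0.8 y' 25.1
(270, 212) 0.076 x' 0.8 y' 36.0
(270, 212) 0.068 x' 0.8 y' 35.3
tcp -0.0021675406124117575 0.103126277877924 -0.007396506408177295
```

Call:
step_arm --motion '[[-1,[0,0,0.8],[0,0,0]],[-1,[0,0,1.5],[0,0,0]],[-1,[0,0,1.5],[0,0,0]]]'

```text
clock: 12.5
tcp_pos: [0.5493, 0.18, 0.0776]
tcp_rot: [-0.659, 0.752, 0.001, -0.0]
contact_force: [-0.2, -0.0, -1.8]
width: 0.0285
```

Call:
step_arm --motion '[[-1,[0,0,0.8],[0,0,0]],[-1,[0,0,1.5],[0,0,0]],[-1,[0,0,1.5],[0,0,0]]]'

```text
clock: 12.8
tcp_pos: [0.5495, 0.18, 0.0765]
tcp_rot: [-0.659, 0.752, 0.001, 0.0]
contact_force: [-1.4, 0.4, 2.8]
width: 0.0282
```

Call:
step_arm --motion '[[-1,[0,-0.3,-1.2],[0,0,0]],[-1,[0,-0.3,-2],[0,0,0]],[-1,[3,-0.3,-2],[0,0,0]],[-1,[6,-0.3,-2],[0,0,0]],[-1,[9,-0.3,-2],[0,0,0]],[-1,[12,-0.3,-2],[0,0,0]]]'

```text
clock: 13.4
tcp_pos: [0.55, 0.174, 0.0797]
tcp_rot: [-0.659, 0.752, 0.004, 0.006]
contact_force: [-2.6, 24.6, 2.7]
width: 0.0286
```

```bash
python3 e.py|tail -1; python3 -c "
from h import *
st();print(bot.get_obs()['moment'])"
```

```text
tcp -0.0007660308594203483 0.09732365829269757 -0.0067791544645599
13.4 [0.55   0.174  0.0797] [-0.6589  0.7522  0.0035  0.0061] [-2.6 24.6  2.7] 0.028593151767502715 [ 0.572  0.391 -0.092 -0.01  -1.076 -0.699]
[ 8.54898449  1.0514845  -0.2661846 ]
```

Call:
step_arm --motion '[[-1,[-3,0,0],[0,0,0]],[-1,[-3,0,0],[0,0,0]]]'

```text
clock: 13.6
tcp_pos: [0.5505, 0.1773, 0.0799]
tcp_rot: [-0.659, 0.752, 0.003, 0.006]
contact_force: [0.1, 0.4, -0.5]
width: 0.0283
```

```bash
python3 - <<'E'
from h import *
snap("wrist","w7",None,1);snap("side","side7",None,1);st();print(bot.get_obs()["moment"])
k=lambda n,x,y,w,h,f:cv2.resize(cv2.imread(f"pics/{n}.png")[y:y+h,x:x+w],None,fx=f,fy=f,interpolation=cv2.INTER_CUBIC)
A=k("w7",185,0,150,200,3);B=k("side7",228,170,70,120,5)
cv2.imwrite("pics/m7.png",np.hstack([A,B]))
E
```

```text
13.7 [0.5503 0.1764 0.0796] [-0.6589  0.7522  0.0032  0.0056] [-0.5 -0.1 -1.3] 0.028582484169562338 [ 0.576  0.394 -0.089 -0.009 -1.078 -0.703]
[0.1701572  0.05738184 0.03299445]
```

View pics/m7.png

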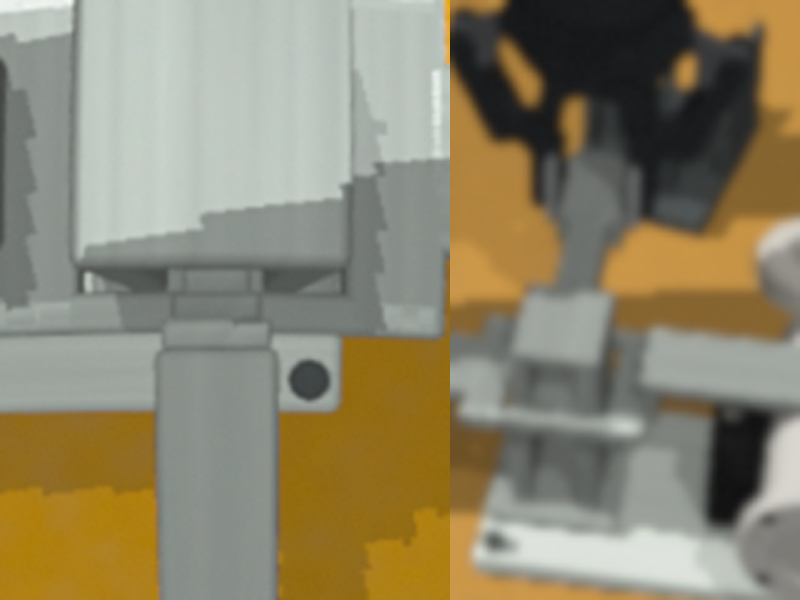

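```bash
cat > f.py <<'E'
from h import *
import sys
from d import plan
c=np.array([.538,.0774,.0865]);ya=np.array([.1305,.9914,0]);xa=np.array([.9914,-.1305,0])
o=bot.get_obs();d=o["tcp_pos"]-c;print("tcp rel mm",(np.array([d@xa,d@ya,d[2]])*1e3).round(1),"F",o["contact_force"].round(1),"M",o["moment"].round(2),o["clock"])
x,y,z=map(lambda v:float(v)/1e3,sys.argv[1:4]);p=c+xa*x+ya*y;p[2]=z;plan(*p,172.6 if len(sys.argv)<5 else float(sys.argv[4]))
E
python3 f.py -1.8 104 81.8; python3 -c "
from h import *
W=lambda u,v:(185+u/3,v/3)
from f import c,xa,ya
" 2>/dev/null; python3 - <<'E'
import sys;sys.argv=['f','0','0','0']
from f import *
W=lambda u,v:(185+u/3,v/3)
for q,z in(((77,265),.105),((350,265),.105),((215,268),.097),((157,350),.094),((277,350),.094),((160,590),.094),((277,590),.094)):
    d=atz("w7",*W(*q),z,1)-c;print(q,(d@xa*1e3).round(1),(d@ya*1e3).round(1))
E
```

```text
tcp rel mm [-0.7 99.8 -6.9] F [-0.5 -0.1 -1.3] M [0.17 0.06 0.03] 13.7
shift [-4.2  1.1 -2.2] turn [-0.002  0.013 -0.003]
tcp rel mm [-0.7 99.8 -6.9] F [-0.5 -0.1 -1.3] M [0.17 0.06 0.03] 13.7
tcp rel mm [-0.7 99.8 -6.9] F [-0.5 -0.1 -1.3] M [0.17 0.06 0.03] 13.7
shift [100.8  -0.7  78.3] turn [-0.002  0.013 -0.003]
(77, 265) 17.5 22.1
(350, 265) -17.6 22.1
(215, 268) -0.2 22.3
(157, 350) 8.0 33.7
(277, 350) -9.0 33.7
(160, 590) 8.0 69.2
(277, 590) -9.5 69.1
```

Call:
step_arm --motion '[[-1,[-5,0,0],[0,0.013,0]],[-1,[-5,-0.3,-2],[0,0.013,0]],[-1,[-5,-0.3,-2.2],[0,0.013,0]],[-1,[0,-0.3,-2.2],[0,0.013,0]],[-1,[3,-0.3,-2.2],[0,0.013,0]],[-1,[6,-0.3,-2.2],[0,0.013,0]],[-1,[8,-0.3,-2.2],[0,0.013,0]]]'

```text
clock: 14.4
tcp_pos: [0.5494, 0.1679, 0.0817]
tcp_rot: [-0.659, 0.752, -0.001, 0.001]
contact_force: [-0.1, 0.4, -2.3]
width: 0.0281
```

```bash
python3 f.py 0 85 81.8
```

```text
tcp rel mm [-0.5 91.2 -4.8] F [-0.1  0.4 -2.3] M [-0.   -0.03 -0.01] 14.4
shift [ 6.3 -0.5 -0.1] turn [-0.002 -0.    -0.003]
```

Call:
step_arm --motion '[[-1,[4,-0.4,0],[0,0,0]],[-1,[8,-0.4,0],[0,0,0]],[-1,[12,-0.4,0],[0,0,0]],[-1,[16,-0.4,0],[0,0,0]]]'

```text
clock: 14.8
tcp_pos: [0.5476, 0.1516, 0.0817]
tcp_rot: [-0.659, 0.752, -0.001, 0.001]
contact_force: [0.3, -0.4, -1.7]
width: 0.0283
```

```bash
python3 f.py 0 40 81.8
```

```text
tcp rel mm [-0.1 74.8 -4.8] F [ 0.3 -0.4 -1.7] M [-0.03  0.03  0.04] 14.8
shift [34.9 -0.2 -0.1] turn [-0.002 -0.    -0.003]
```

Call:
step_arm --motion '[[-1,[4,-0.2,0],[0,0,0]],[-1,[8,-0.2,0],[0,0,0]],[-1,[12,-0.2,0],[0,0,0]],[-1,[16,-0.2,0],[0,0,0]],[-1,[20,-0.2,0],[0,0,0]]]'

```text
clock: 15.3
tcp_pos: [0.5452, 0.1315, 0.0817]
tcp_rot: [-0.659, 0.752, -0.001, 0.001]
contact_force: [0.7, -0.6, -1.1]
width: 0.0287
```

```bash
python3 f.py 0 40 81.8
```

```text
tcp rel mm [ 0.  54.5 -4.8] F [ 0.7 -0.6 -1.1] M [0.07 0.02 0.03] 15.3
shift [14.5  0.  -0.1] turn [-0.002 -0.    -0.003]
```

Shank passes freely. Next, the last stretch to the shoulder contact, with a 2–3 mm overshoot.

Call:
step_arm --motion '[[-1,[4,0,0],[0,0,0]],[-1,[8,0,0],[0,0,0]],[-1,[10,0,0],[0,0,0]],[-1,[12,0,0],[0,0,0]],[-1,[13,0,0],[0,0,0]]]'

```text
clock: 15.8
tcp_pos: [0.5434, 0.1184, 0.0817]
tcp_rot: [-0.659, 0.752, -0.001, 0.001]
contact_force: [-0.4, -0.4, -2.1]
width: 0.0285
```

Call:
step_arm --motion '[[-1,[1,0,0],[0,0,0]],[-1,[2,0,0],[0,0,0]],[-1,[3,0,0],[0,0,0]]]'

```text
clock: 16.1
tcp_pos: [0.5433, 0.1166, 0.0818]
tcp_rot: [-0.659, 0.752, -0.0, 0.002]
contact_force: [-1.0, 5.9, -1.0]
width: 0.0289
```

```bash
python3 f.py 0 40 81.8
```

```text
tcp rel mm [ 0.1 39.6 -4.7] F [-1.   5.9 -1. ] M [ 2.37  0.28 -0.13] 16.1
shift [-0.4  0.1 -0. ] turn [-0.003  0.002 -0.004]
```

Call:
step_arm --motion '[[-1,[1.5,0,0.4],[0,0,0]],[-1,[2,0,0.8],[0,0,0]],[-1,[2,0,1],[0,0,0]]]'

```text
clock: 16.4
tcp_pos: [0.5435, 0.1166, 0.0815]
tcp_rot: [-0.659, 0.752, 0.0, 0.004]
contact_force: [-1.7, 6.8, 1.8]
width: 0.0287
```

Call:
step_arm --motion '[[-0.2,[0,0,0],[0,0,0]],[0.4,[0,0,0],[0,0,0]],[1,[0,0,0],[0,0,0]],[1,[0,0,-10],[0,0,0]],[1,[0,0,-45],[0,0,0]],[1,[0,0,-90],[0,0,0]],[1,[0,0,-130],[0,0,0]],[1,[0,0,-160],[0,0,0]],[-1,[0,0,-180],[0,0,0]],[-1,[0,0,-180],[0,0,0]]]'

```text
clock: 17.4
tcp_pos: [0.544, 0.1156, 0.266]
tcp_rot: [-0.659, 0.752, -0.001, 0.007]
contact_force: [-0.4, 0.8, 0.6]
width: 0.059
```

```bash
python3 - <<'E'
import sys;sys.argv=['f','0','165','150']
from f import *
snap("wrist","w8",None,1);snap("side","side8",None,1);snap("top","top8",None,1)
# expected geometry projections to compare: ring bar open, ring hinge
for n,p in(("hinge",(0,62,.0865)),("bar",(0,149.3,.1598)),("barL",(15,149.3,.1598)),("barR",(-15,149.3,.1598))):
    X=c+xa*p[0]/1e3+ya*p[1]/1e3;X[2]=p[2];print(n,X.round(3),np.round(proj("side8",X)),np.round(proj("top8",X)))
k=lambda n,x,y,w,h,f:cv2.resize(cv2.imread(f"pics/{n}.png")[y:y+h,x:x+w],None,fx=f,fy=f,interpolation=cv2.INTER_CUBIC)
A=k("side8",220,120,100,150,4);B=k("top8",235,110,100,150,4)
cv2.imwrite("pics/m8.png",np.hstack([A,B]))
E
```

```text
tcp rel mm [  1.   38.7 179.5] F [-0.4  0.8  0.6] M [0.02 0.02 0.01] 17.4
shift [-125.3    2.6  117. ] turn [-0.011  0.009 -0.004]
hinge [0.546 0.139 0.086] [254. 221.] [278. 179.]
bar [0.557 0.225 0.16 ] [261. 171.] [244. 173.]
barL [0.572 0.223 0.16 ] [267. 172.] [245. 167.]
barR [0.543 0.227 0.16 ] [254. 171.] [243. 179.]
```

View pics/m8.png

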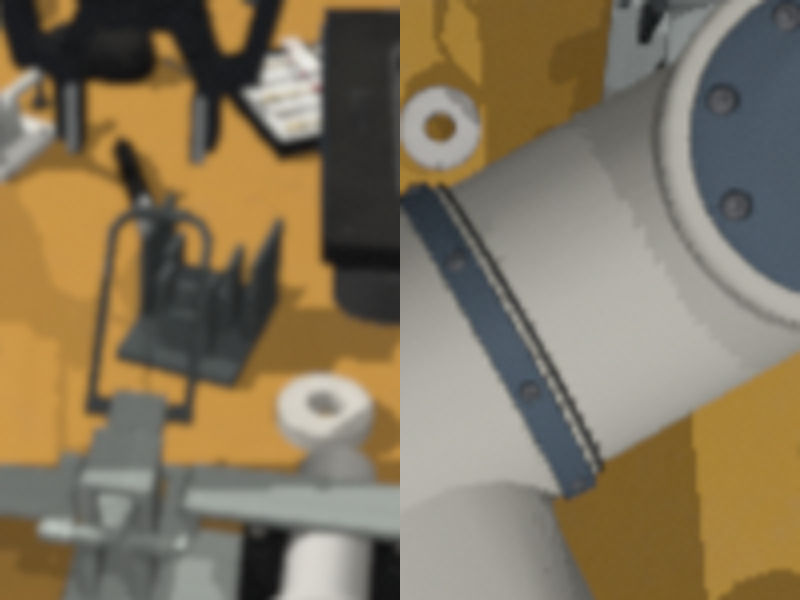

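```bash
python3 f.py 0 190 266;python3 f.py 0 190 148
```

```text
tcp rel mm [ -0.8  38.3 174.5] F [-0.1 -0.4  0.8] M [-0.01  0.02 -0.02] 17.55
shift [-151.7   -0.6   -4.2] turn [-0.003  0.005 -0.004]
tcp rel mm [ -0.8  38.3 174.5] F [-0.1 -0.4  0.8] M [-0.01  0.02 -0.02] 17.55
shift [-151.    -0.2  113.8] turn [-0.003  0.005 -0.004]
```

Call:
step_arm --motion '[[-1,[-40,-0.5,-5],[0,0.005,0]],[-1,[-80,-0.5,-5],[0,0.005,0]],[-1,[-120,-0.5,-5],[0,0.005,0]],[-1,[-151,-0.5,0],[0,0.005,0]],[-1,[-151,-0.3,35],[0,0.005,0]],[-1,[-151,-0.3,70],[0,0.005,0]],[-1,[-151,-0.3,100],[0,0.005,0]],[-1,[-151,-0.3,113],[0,0.005,0]],[-1,[-151,-0.3,113],[0,0.005,0]]]'

```text
clock: 18.45
tcp_pos: [0.5617, 0.2647, 0.1463]
tcp_rot: [-0.659, 0.753, -0.001, -0.002]
contact_force: [0.2, -0.3, 0.6]
width: 0.0
```

```bash
python3 f.py 0 165 148;python3 f.py 0 134.5 173;python3 f.py 0 77.5 189
```

```text
tcp rel mm [ -1.  188.8  59.8] F [ 0.2 -0.3  0.6] M [0.04 0.02 0.02] 18.45
shift [23.8 -1.  -1.6] turn [ 0.001 -0.004 -0.004]
tcp rel mm [ -1.  188.8  59.8] F [ 0.2 -0.3  0.6] M [0.04 0.02 0.02] 18.45
shift [ 54.4  -1.1 -26.5] turn [ 0.001 -0.004 -0.004]
tcp rel mm [ -1.  188.8  59.8] F [ 0.2 -0.3  0.6] M [0.04 0.02 0.02] 18.45
shift [111.5  -1.2 -42.3] turn [ 0.001 -0.004 -0.004]
```

Call:
step_arm --motion '[[-1,[12,-1,-1],[0,0,0]],[-1,[24,-1,-2],[0,0,0]],[-1,[31,-1,-9],[0,0,0]],[-1,[38,-1,-16],[0,0,0]],[-1,[46,-1,-21],[0,0,0]],[-1,[54,-1,-27],[0,0,0]],[-1,[63,-1,-32],[0,0,0]],[-1,[72,-1,-36],[0,0,0]]]'

```text
clock: 19.25
tcp_pos: [0.5541, 0.1929, 0.1858]
tcp_rot: [-0.659, 0.753, -0.002, 0.001]
contact_force: [-0.3, -0.8, -0.5]
width: -0.0001
```

```bash
cat > g.py <<'E'
# ring angle by template: where along the arc does the bar's projection change vs before (side8)
import sys;n=sys.argv[1];sys.argv=['f','0','0','0']
from f import *
snap("side",n,None,1)
a=np.load(f"pics/{n}.npz")["image"].astype(int);b=np.load("pics/side8.npz")["image"].astype(int)
for phi in range(40,181,10):
    p=np.radians(phi);X=c+ya*(.062+.114*np.cos(p));X[2]=.0865+.114*np.sin(p)
    u,v=np.round(proj(n,X)).astype(int)
    print(phi,(u,v),"now",a[v-1:v+2,u-1:u+2].mean((0,1)).round(),"before",b[v-1:v+2,u-1:u+2].mean((0,1)).round())
E
python3 g.py side9
```

```text
tcp rel mm [  0.9 116.6  99.3] F [-0.3 -0.8 -0.5] M [-0.07  0.04 -0.05] 19.25
shift [116.6   1.4 185.9] turn [-0.004 -0.    -0.004]
40 (np.int64(261), np.int64(171)) now [69. 71. 70.] before [84. 79. 68.]
50 (np.int64(260), np.int64(170)) now [77. 79. 79.] before [103.  87.  61.]
60 (np.int64(259), np.int64(169)) now [78. 80. 80.] before [116.  90.  53.]
70 (np.int64(258), np.int64(171)) now [65. 68. 68.] before [92. 85. 73.]
80 (np.int64(257), np.int64(174)) now [72. 75. 74.] before [67. 70. 69.]
90 (np.int64(255), np.int64(179)) now [113.  94.  67.] before [117.  98.  73.]
100 (np.int64(254), np.int64(185)) now [129. 100.  58.] before [130. 102.  61.]
110 (np.int64(252), np.int64(193)) now [171. 128.  62.] before [171. 128.  62.]
120 (np.int64(251), np.int64(202)) now [165. 129.  75.] before [159. 124.  73.]
130 (np.int64(250), np.int64(211)) now [161. 122.  63.] before [176. 133.  69.]
140 (np.int64(248), np.int64(221)) now [97. 99. 95.] before [97. 99. 94.]
150 (np.int64(247), np.int64(232)) now [143. 148. 143.] before [110. 114. 110.]
160 (np.int64(247), np.int64(241)) now [137. 142. 137.] before [137. 142. 137.]
170 (np.int64(246), np.int64(250)) now [135. 139. 135.] before [135. 140. 135.]
180 (np.int64(246), np.int64(258)) now [78. 80. 78.] before [78. 81. 77.]
```

Call:
step_arm --motion '[[-1,[10,1,-1],[0,0,0]],[-1,[20,1,-2],[0,0,0]],[-1,[30,1,-3],[0,0,0]],[-1,[40,1,-4],[0,0,0]],[-1,[50,1,-3],[0,0,0]],[-1,[60,1,-2],[0,0,0]],[-1,[70,1,-1],[0,0,0]],[-1,[70,1,-1],[0,0,0]]]'

```text
clock: 20.1
tcp_pos: [0.5431, 0.121, 0.1866]
tcp_rot: [-0.658, 0.753, -0.002, 0.0]
contact_force: [0.9, -0.6, -0.3]
width: 0.0
```

```bash
python3 g.py side10
```

```text
tcp rel mm [ -0.6  43.9 100.1] F [ 0.9 -0.6 -0.3] M [-0.02  0.02  0.02] 20.1
shift [ 43.5  -0.3 186.7] turn [-0.003 -0.002 -0.006]
40 (np.int64(261), np.int64(171)) now [26. 27. 30.] before [84. 79. 68.]
50 (np.int64(260), np.int64(170)) now [25. 27. 29.] before [103.  87.  61.]
60 (np.int64(259), np.int64(169)) now [25. 26. 28.] before [116.  90.  53.]
70 (np.int64(258), np.int64(171)) now [26. 28. 30.] before [92. 85. 73.]
80 (np.int64(257), np.int64(174)) now [26. 28. 30.] before [67. 70. 69.]
90 (np.int64(255), np.int64(179)) now [86. 89. 88.] before [117.  98.  73.]
100 (np.int64(254), np.int64(185)) now [83. 85. 84.] before [130. 102.  61.]
110 (np.int64(252), np.int64(193)) now [159. 120.  62.] before [171. 128.  62.]
120 (np.int64(251), np.int64(202)) now [165. 128.  75.] before [159. 124.  73.]
130 (np.int64(250), np.int64(211)) now [160. 121.  63.] before [176. 133.  69.]
140 (np.int64(248), np.int64(221)) now [ 98. 101.  96.] before [97. 99. 94.]
150 (np.int64(247), np.int64(232)) now [110. 114. 110.] before [110. 114. 110.]
160 (np.int64(247), np.int64(241)) now [135. 140. 134.] before [137. 142. 137.]
170 (np.int64(246), np.int64(250)) now [134. 138. 134.] before [135. 140. 135.]
180 (np.int64(246), np.int64(258)) now [78. 82. 81.] before [78. 81. 77.]
```

Call:
step_arm --motion '[[-1,[0,0,-35],[0,0,0]],[-1,[0,0,-70],[0,0,0]],[-1,[-40,0,-100],[0,0,0]],[-1,[-80,0,-110],[0,0,0]],[-1,[-115,0,-110],[0,0,0]],[-1,[-150,0,-110],[0,0,0]],[-1,[-150,0,-110],[0,0,0]]]'

```text
clock: 20.85
tcp_pos: [0.5628, 0.2747, 0.2943]
tcp_rot: [-0.659, 0.752, -0.001, -0.001]
contact_force: [0.2, 0.5, -0.4]
width: -0.0002
```

```bash
cat > k.py <<'E'
import sys;n=sys.argv[1];sys.argv=['f','0','0','0']
from f import *
snap("side",n,None,1)
a=cv2.cvtColor(np.load(f"pics/{n}.npz")["image"],cv2.COLOR_RGB2GRAY).astype(int);b=cv2.cvtColor(np.load("pics/side8.npz")["image"],cv2.COLOR_RGB2GRAY).astype(int)
def line(im,P,Q,m=40):
    s=[]
    for t in np.linspace(0,1,m):
        X=P*(1-t)+Q*t;u,v=np.round(proj(n,X)).astype(int);s.append(im[v,u])
    return np.array(s)
def pt(x,y,z): X=c+xa*x/1e3+ya*y/1e3;X[2]=z;return X
for nm,f in(("open",40),("60",60),("80",80),("90",90),("110",110),("closed",180)):
    p=np.radians(f);bz=.0865+.114*np.sin(p);by=62+114*np.cos(p)
    for nm2,P,Q in(("bar",pt(-14,by,bz),pt(14,by,bz)),("armR",pt(-28,62+80*np.cos(p),.0865+.08*np.sin(p)),pt(-28,62+20*np.cos(p),.0865+.02*np.sin(p))),("armL",pt(28,62+80*np.cos(p),.0865+.08*np.sin(p)),pt(28,62+20*np.cos(p),.0865+.02*np.sin(p)))):
        A=line(a,P,Q);B=line(b,P,Q);print(nm,nm2,"now",A.mean().round(),A.std().round(),"before",B.mean().round(),B.std().round(),"absdiff",abs(A-B).mean().round(1))
d=(abs(a-b)>15).astype(np.uint8);d=cv2.morphologyEx(d,cv2.MORPH_CLOSE,np.ones((3,3)))
_,_,S,_=cv2.connectedComponentsWithStats(d);print([tuple(r) for r in S[1:].tolist() if r[4]>12])
E
python3 k.py side11
```

```text
tcp rel mm [ -1.1 198.9 207.8] F [ 0.2  0.5 -0.4] M [-0.05 -0.02  0.09] 20.85
shift [198.2  -1.  294.8] turn [-0.    -0.002 -0.002]
open bar now 115.0 29.0 before 94.0 15.0 absdiff 22.0
open armR now 157.0 1.0 before 88.0 9.0 absdiff 68.7
open armL now 67.0 10.0 before 60.0 3.0 absdiff 7.7
60 bar now 97.0 20.0 before 94.0 19.0 absdiff 2.6
60 armR now 157.0 1.0 before 112.0 18.0 absdiff 45.4
60 armL now 69.0 12.0 before 60.0 4.0 absdiff 9.3
80 bar now 111.0 36.0 before 72.0 16.0 absdiff 41.0
80 armR now 157.0 1.0 before 130.0 14.0 absdiff 27.0
80 armL now 69.0 13.0 before 60.0 3.0 absdiff 9.8
90 bar now 97.0 49.0 before 91.0 44.0 absdiff 5.8
90 armR now 157.0 1.0 before 129.0 13.0 absdiff 27.7
90 armL now 71.0 19.0 before 60.0 6.0 absdiff 11.3
110 bar now 109.0 44.0 before 98.0 38.0 absdiff 10.6
110 armR now 157.0 1.0 before 136.0 2.0 absdiff 21.5
110 armL now 92.0 34.0 before 67.0 9.0 absdiff 25.4
closed bar now 81.0 2.0 before 88.0 8.0 absdiff 10.1
closed armR now 85.0 15.0 before 126.0 20.0 absdiff 42.1
closed armL now 67.0 5.0 before 127.0 20.0 absdiff 59.8
[(0, 0, 11, 104, 432), (169, 0, 128, 219, 11077), (263, 172, 11, 16, 81), (262, 209, 8, 13, 46), (139, 215, 175, 45, 2352), (315, 218, 60, 36, 941), (36, 240, 10, 3, 23), (26, 243, 9, 3, 15), (244, 243, 6, 3, 13), (0, 244, 11, 37, 271), (13, 248, 7, 4, 16), (19, 253, 13, 25, 133), (350, 257, 36, 15, 436), (247, 259, 10, 3, 23), (149, 263, 102, 18, 482), (275, 277, 14, 10, 74), (31, 320, 12, 20, 166)]
```

```bash
cat > q.py <<'E'
import sys;sys.argv=['f','0','0','0']
from f import *
n="side12";snap("side",n,None,1)
g=lambda k:cv2.GaussianBlur(cv2.cvtColor(np.load(f"pics/{k}.npz")["image"],cv2.COLOR_RGB2GRAY).astype(np.float32),(0,0),.1)
a=g(n);b=g("side8")
def prof(im,xs,ys,z):
    out=[]
    for y in ys:
        P=[]
        for x in xs:
            X=c+xa*x/1e3+ya*y/1e3;X[2]=z;P.append(proj(n,X))
        P=np.float32(P);out.append(cv2.remap(im,P[:,0],P[:,1],cv2.INTER_LINEAR).mean())
    return np.round(out).astype(int)
ys=np.arange(-76,-26,2);print(ys.tolist());print("bar now",prof(a,range(-10,11,4),ys,.0865).tolist());print("before ",prof(b,range(-10,11,4),ys,.0865).tolist())
ys=np.arange(40,90,3);print("head",ys.tolist(),prof(a,[-4,0,4],ys,.0955).tolist(),prof(b,[-4,0,4],ys,.0955).tolist())
xs=np.arange(-44,45,2)
for y in(0,-25):print("armx y",y,[prof(a,[x],[y],.0865)[0] for x in xs])
E
python3 q.py
```

```text
tcp rel mm [ -0.8 197.  208.4] F [ 0.5 -0.1 -0.5] M [-0.02 -0.   -0.05] 20.9
shift [196.2  -0.7 295.5] turn [-0.001 -0.003 -0.003]
[-76, -74, -72, -70, -68, -66, -64, -62, -60, -58, -56, -54, -52, -50, -48, -46, -44, -42, -40, -38, -36, -34, -32, -30, -28]
bar now [105, 102, 101, 101, 99, 96, 92, 87, 80, 75, 73, 77, 81, 84, 87, 92, 99, 105, 111, 115, 117, 119, 120, 121, 123]
before  [106, 105, 104, 103, 101, 98, 95, 93, 92, 91, 89, 88, 87, 88, 91, 97, 104, 113, 118, 119, 118, 116, 116, 118, 120]
head [40, 43, 46, 49, 52, 55, 58, 61, 64, 67, 70, 73, 76, 79, 82, 85, 88] [114, 113, 113, 113, 113, 113, 113, 117, 125, 138, 149, 155, 155, 150, 136, 111, 88] [111, 112, 112, 112, 111, 112, 114, 121, 133, 142, 146, 147, 146, 143, 130, 107, 84]
armx y 0 [np.int64(117), np.int64(119), np.int64(118), np.int64(116), np.int64(115), np.int64(114), np.int64(112), np.int64(104), np.int64(92), np.int64(84), np.int64(95), np.int64(119), np.int64(139), np.int64(150), np.int64(152), np.int64(153), np.int64(153), np.int64(154), np.int64(155), np.int64(155), np.int64(155), np.int64(155), np.int64(156), np.
[... 289 characters left out ...]
 np.int64(168), np.int64(165)]
armx y -25 [np.int64(158), np.int64(158), np.int64(157), np.int64(158), np.int64(160), np.int64(161), np.int64(156), np.int64(139), np.int64(112), np.int64(94), np.int64(99), np.int64(111), np.int64(112), np.int64(104), np.int64(102), np.int64(102), np.int64(101), np.int64(104), np.int64(118), np.int64(135), np.int64(143), np.int64(147), np.int64(151), np.int64(153), np.int64(146), np.int64(130), np.int64(108), np.int64(92), np.int64(91), np.int64(96), np.int64(98), np.int64(91), np.int64(79), np.int64(75), np.int64(81), np.int64(83), np.int64(80), np.int64(86), np.int64(99), np.int64(105), np.int64(103), np.int64(100), np.int64(97), np.int64(93), np.int64(93)]
```

```bash
python3 -c "
from rig import bot
print(bot.job_done(), bot.get_obs()['clock'])"
```

```text
the job is handed in; nothing more can be done
the job is handed in; nothing more can be done
```

I did every step in the order asked and handed the job in at about 21 s, with the gripper clear of everything. No verdict was reported.

- **Hold-down arm:** I pressed the tab down until it hit a hard stop at z = 75.5 mm (28 N), which matches fully down (76 mm).
- **Pin:** I gripped it by the front end, lifted it out of the stand and laid it flat on the bench, released from about 4 mm up. Then I took it by the head and pushed it through the staple. My first try at the opening was about 3 mm too low and stopped at the face with 25 N. I backed off, raised it, and it slid in freely until the shoulder met the staple at the expected place (39.6 mm against 40 mm).
- **Ring:** I pushed the bar up past upright and it swung over by itself. The last side images show it gone from its open place and lying along both sides of the pin and across the tip.

**Checks that were less sure:**
- The closed bar reads about 3–5 mm farther from the robot's left than its nominal place. I put that down to the pin settling about 1 mm lower plus camera calibration.
- I had used up my picture views, so the closed ring was checked from pixel values only. I did not look at an image of it.
- I did not measure the stamp, ring gauge or bushing again at the end. No planned path touched them, and no unexpected contact force showed up near them.

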